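# Refit the selector knob on the power box and switch it to battery

## Task

The selector knob has come off the power box on the side table. Put it back on the keyed shaft on top of the box: press lightly and turn it slowly, without forcing it, until it drops fully home on the dial, then turn it until its pointed nose points at the long raised bar mark and let go. Leave the ashtray, vase, remote holder and bell where they stand.

Things in the scene. Friction and masses are not known exactly. Their poses are not given: they have to be found in the camera images.
- knob: Loose black plastic selector knob, about 90 g, 54 mm high, at the start standing upright on the table. Origin: centre of its underside; z up along its axis; x towards its pointed nose. A disc of 68 mm diameter, its top 24 mm above the underside, has ribs and the socket below it and a bar grip along x standing on it.
- grip (a point): On the knob's axis, 47 mm above its underside, axes as the knob's: the middle of the bar grip to pinch across y. The bar is 20 mm wide (y), from 24 to 54 mm above the underside, with flat parallel sides from x = -32 to +28 mm, then tapering to the nose at x = +38 mm.
- socket (a point): Mouth of the knob's socket, centre of the underside, axes as the knob's. Open below, 19.5 mm deep: a round bore of 20.4 mm diameter on the axis, with one keyway along +x (right under the nose), 10.6 mm wide, reaching 18 mm from the axis.
- nose (a point): Point below the tip of the knob's nose: x = +38 mm, at the height of the knob's underside. Axes as the knob's.
- power_box: Grey portable power box that cannot be moved, 180 mm (x) by 240 mm (y), body top 137 mm above the table, dial plate on it 140 mm. Origin: centre of its underside on the table; x points away from its front with the outlets, z up. Its place and yaw change from start to start.
- dial (a point): Centre of the round dial plate on the power box's top, 140 mm above the table, on the axis of the keyed shaft; axes as the power box's. Home, the knob's underside lies on the dial (0 mm). With keyway and key out of line (play 0.08 to 0.1 rad either way) it rests on the key, 10 mm above the dial. Angles of key and nose: counter-clockwise from above, from the dial's x axis.
- shaft_tip (a point): Top centre of the upright steel shaft, 18.5 mm above the dial; axes as the box's (they do not turn with the shaft). Shaft 18 mm in diameter, top 4 mm coned to 12 mm. One key, 8 mm wide, sticks out sideways to 16 mm from the axis, from the dial up to 10 mm above it, so the round part above enters the bore first.
- mark (a point): Where the nose's tip must finally stand: 38 mm from the shaft axis, at the dial's height, at +0.5 rad. The mark itself is one long raised aluminium bar, 30 mm by 8 mm, lying radially 50 to 80 mm from the axis in that direction.
- key_zone (a point): Point on the dial 16 mm from the shaft axis at -0.5 rad, by three small round studs. The key's angle at the start is not given; it lies within 0.25 rad of this (-0.75 to -0.25 rad). The shaft turns stiffly (about 0.22 N m, no spring, stays where left) between stops at -1.0 and +1.0 rad; pushed with under about 10 N it does not turn along before the knob drops.
- ashtray: Round glass ashtray, 116 mm diameter, 32 mm high, loose bystander. Origin: centre of underside.
- vase: White ceramic vase, 92 mm widest, 160 mm high, loose bystander. Origin: centre of underside.
- remote_holder: Wooden remote holder 85 by 120 by 90 mm with two remotes standing in it (to 150 mm high), loose bystander. Origin: centre of underside.
- bell: Small steel table bell, 68 mm diameter, 74 mm high, loose bystander. Origin: centre of underside.
Mind the look-alikes: they are no part of the job. Leave any yellow look-alike of the knob alone.

How it is judged:
By the outcome, as a careful person would: the job done as asked, in the order asked, and still so for the second after the job is handed in, with the robot touching nothing.
It also fails if it takes over 48 s, if anything falls off the work surface, if the arm or the gripper's body presses on something with over 40 N, if the wrist force passes 120 N, or if a joint passes its speed limit or range.

## Robot

A 7-joint arm with a two-finger parallel gripper is mounted at the origin on the work surface. World frame = base frame: x ahead of the robot, y to its left, z up, the work surface at z = 0. Lengths are in mm, angles in rad, forces in N, time in s.
With the tool pointing down it reaches from about 425 to 950 mm from the base axis. Payload 4.7 kg.
Tool frame: the origin (TCP) lies at the very end of the fingers, on their centre line; the grasp point (between the pads) lies 19 mm behind it (r.grip_point_offset is the distance from the TCP to the grasp point, in mm); z points along the fingers, y is the line along which they close (so a half turn about z gives the same grasp; the last joint's range is limited). The gripper opens to 85 mm and grips with 20 to 120 N. Pads are 22 mm wide; open, the fingers measure 114 mm over their backs; the gripper's body (76 mm by 85 mm) begins 54 mm behind the grasp point. The pads swing forward as they close: fully open they stand 13 mm farther back than shut.
Start: joints at [1.223, 0.469, -0.049, 1.532, 0.024, 1.141, -0.082], TCP at [211.61, -640.991, 231.335] pointing down, gripper open.
Joint ranges: [-2.59, 2.59], [-0.33, 1.99], [-1.39, 1.29], [0.1, 2.45], [-1.04, 4.18], [0.21, 1.99], [-2.66, 2.66]. Speed limits (rad/s): [2.57, 2.57, 3.14, 3.14, 3.14, 3.14, 3.14].

## Interface

Orientations are given as a unit quaternion [w, x, y, z].
In Python, from station import telemetry, vision, order, r gives the robot as it stands.
- The arm moves only by the tool play_rows, never from a script. Its argument "increments" is a list of rows, each an object with "travel": the shift along the tool's x, y, z normalised to -1 to 1, where 1 is 0.03 m, a list of three; "spin": the turn about the tool's z normalised to -1 to 1, where 1 is 10 degrees. In form: [{"travel": [dx, dy, dz], "spin": spin}, ...]. A call has exactly 8 rows; each row shifts and turns the commanded pose from where the row before left it, along the tool's axes as they then stand; what a row does not reach is not made up. A row lasts 1/8 s, in which the tool goes at most 62.5 mm and 10.7 degrees, less where a joint would pass 70% of its speed; a pose out of reach is approached as far as the arm can. A call with a number of a shift or a turn outside -1 to 1 is refused whole. A call with a gripper value outside its range is refused whole. "claw" is the opening, from -1 (shut) to 1 (fully open), set as the call begins (left out, the last holds). The fingers move at their own pace and stop on an object; "newtons" is the grip in N (left out, the last holds). Time passes only in rows, so rows that do not move let the fingers close, or fill a call up. It gives the time, the measured TCP pose, the force, the opening and the grip force at its end, in the units of the state.
- telemetry.sense(): the state, without advancing time (a new reading comes with each control period).
- vision.get_image(name): name is "side" or "top"; returns a dict with "color" (420x560x3 uint8, blue, green, red), "range_z" (420x560 float32, mm along the optical axis (not along the pixel's ray), 0 where there is no reading), "fx", "fy", "cx", "cy" (pixels), "dist_coeffs" ([k1, k2, p1, p2, k3] as OpenCV has them; the pictures are not rectified), "camera_from_world" (4x4, takes a point from world to camera coordinates). Camera axes: x right, y up, looking along -z (the intrinsics and any distortion apply to the point x, -y, -z); pixel columns grow to the right and rows downward; lengths in mm; the calibration is good to about 2 mm. A picture is of the moment at which its call begins.
- order.job_done(): hands the job in; it is judged then, once.
The state is a dict: "time": time; "joint_positions": joint angles; "qd": joint speeds; "joint_efforts": joint torques, N m; "position": TCP position; "ee_rot": TCP orientation; "ft_force": force on the tool from outside, world axes, zero at the start; "ft_torque": the same for the moment, N m; "finger_gap": opening from 0.0 (shut) to 1.0 (fully open); "finger_force": force on a finger pad.
Only numpy, scipy, OpenCV 4.12 (cv2) and the standard library are available. Lean on these libraries where they do the work, as an engineer would, in place of code of your own. Each camera call takes 0.05 s, during which the arm holds its last target. There are 200 camera calls.

## Working session

There is one attempt and no reset: what is moved stays moved. The work goes in short steps, Python scripts to look and compute and a tool call to move; the robot and the scene stay as the last step left them, time stands still between calls to the robot, and variables do not carry over. Pictures are saved under pics/ and viewed, at most 10 in all, crops included, and the job is handed in when it is done.

Besides the shell and the picture viewer there is one more tool, called after ">>>" in YAML: its name, and indented under it one key for each argument. play_rows: Moves the arm, as the interface text tells. Its arguments: {"type":"object","properties":{"increments":{"type":"array","items":{"type":"object","properties":{"travel":{"type":"array","items":{"type":"number"}},"spin":{"type":"number"}}}},"claw":{"type":"number"},"newtons":{"type":"number"}},"required":["increments"]}

```bash
ls; mkdir -p pics; python3 - <<'E'
from station import telemetry, vision
import cv2,pickle
s=telemetry.sense();print({k:s[k] for k in ('time','position','ee_rot','ft_force','finger_gap')})
for n in('top','side'):
    d=vision.get_image(n);pickle.dump(d,open(n+'.pkl','wb'));cv2.imwrite(f'pics/{n}0.png',d['color'])
    print(n,d['fx'],d['fy'],d['cx'],d['cy'],d['dist_coeffs'],d['camera_from_world'])
E
```

```text
pics
{'time': 0.0, 'position': array([ 211.3991203 , -640.40500779,  230.25234957]), 'ee_rot': array([-9.85302472e-04,  9.87318853e-01,  1.58746573e-01, -1.92534736e-04]), 'ft_force': array([-0.05163416,  0.4773613 ,  0.26604531]), 'finger_gap': 1.0016031603838362}
top 386.42361802038204 386.42361802038204 276.0300990753142 207.43790200218234 [-0.02190507  0.          0.          0.          0.        ] [[ 1.89048178e-02 -9.99727589e-01 -1.36877805e-02 -2.08132333e+01]
 [ 9.81625543e-01  1.59590832e-02  1.90148894e-01 -6.04743306e+02]
 [-1.89878650e-01 -1.70310052e-02  9.81659841e-01 -1.29557031e+03]
 [ 0.00000000e+00  0.00000000e+00  0.00000000e+00  1.00000000e+00]]
side 401.7806664278961 401.7806664278961 282.70257602153305 199.42493715653072 [-0.00504039  0.          0.          0.          0.        ] [[-7.05660186e-01 -7.08272637e-01 -1.98387062e-02  3.85076829e+02]
 [ 4.18432727e-01 -4.39157803e-01  7.95018539e-01 -3.61069783e+02]
 [-5.71802199e-01  5.52711766e-01  6.06260628e-01 -8.47284628e+02]
 [ 0.00000000e+00  0.00000000e+00  0.00000000e+00  1.00000000e+00]]
```

View pics/top0.png

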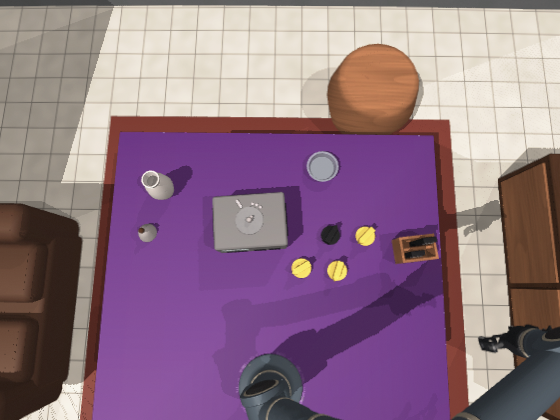

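View pics/side0.png

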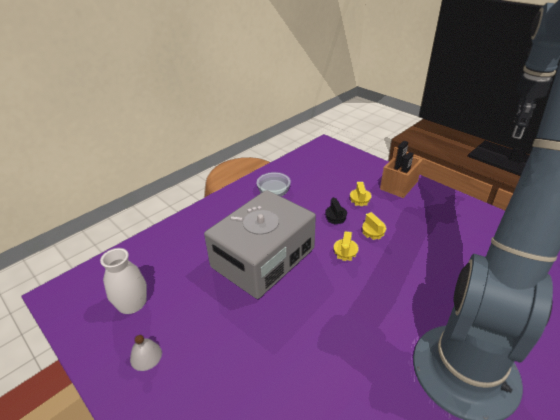

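Top view: box at about (250,221), its dial at (249,218), mark bar at (239,204) and studs at (257,205). The one black knob is at (331,234). The yellow look-alikes are at (365,236), (302,268) and (337,270). Only the black one fits the description; I'll check it in an enlarged crop.

```bash
cat > h.py <<'E'
import cv2,numpy as np
def ray(d,uv,z):
    K=np.array([[d['fx'],0,d['cx']],[0,d['fy'],d['cy']],[0,0,1]])
    p=cv2.undistortPoints(np.float64(uv).reshape(-1,1,2),K,np.float64(d['dist_coeffs'])).reshape(-1,2)
    T=np.array(d['camera_from_world']);R=T[:3,:3];c=-R.T@T[:3,3]
    v=np.c_[p[:,0],-p[:,1],-np.ones(len(p))]@R
    return c+v*((z-c[2])/v[:,2])[:,None]
def proj(d,P):
    T=np.array(d['camera_from_world']);q=np.atleast_2d(P)@T[:3,:3].T+T[:3,3]
    x=-q[:,0]/q[:,2];y=q[:,1]/q[:,2];r=1+d['dist_coeffs'][0]*(x*x+y*y)
    return np.c_[d['fx']*x*r+d['cx'],d['fy']*y*r+d['cy']]
def world(d):
    """world point per pixel from depth"""
    h,w=d['range_z'].shape;u,v=np.meshgrid(np.arange(w),np.arange(h))
    T=np.array(d['camera_from_world']);R=T[:3,:3]
    K=np.array([[d['fx'],0,d['cx']],[0,d['fy'],d['cy']],[0,0,1]])
    p=cv2.undistortPoints(np.stack([u,v],-1).reshape(-1,1,2).astype(float),K,np.float64(d['dist_coeffs'])).reshape(h,w,2)
    z=d['range_z'];q=np.stack([p[...,0]*z,-p[...,1]*z,-z],-1)
    return (q-T[:3,3])@R
E
python3 - <<'E'
import pickle,cv2,numpy as np
from h import *
t=pickle.load(open('top.pkl','rb'));s=pickle.load(open('side.pkl','rb'))
for n,d in(('t',t),('s',s)):
    W=world(d);c=d['color'];b=(c.max(2)<60)
    m=b&(W[...,2]>5)&(W[...,2]<70)&(abs(W[...,0]-600)<200)&(W[...,1]<-100)&(W[...,1]>-300)&(d['range_z']>0)
    k,lab,st,ce=cv2.connectedComponentsWithStats(m.astype(np.uint8))
    for i in range(1,k):
        if st[i,4]<20: continue
        P=W[lab==i];print(n,'black',st[i],P.mean(0).round(1),P.min(0).round(1),P.max(0).round(1))
        top=P[P[:,2]>45]
        if len(top)>8:
            q=top[:,:2];ctr=q.mean(0);w,V=np.linalg.eigh(np.cov(q.T));print(' top',len(top),ctr,top[:,2].mean(),np.ptp((q-ctr)@V,axis=0),V[:,1],np.arctan2(V[1,1],V[0,1]))
    box=(W[...,2]>130)&(W[...,2]<146)&(W[...,0]<800)&(abs(W[...,1])<250)
    pts=W[box][:,:2].astype(np.float32);print(n,'box',cv2.minAreaRect(pts),np.median(W[box][:,2]))
def crop(d,x0,y0,w,h,f):return cv2.resize(d['color'][y0:y0+h,x0:x0+w],None,fx=f,fy=f,interpolation=cv2.INTER_CUBIC)
a=crop(t,205,185,90,70,4);b=crop(t,305,210,80,70,4);cc=crop(s,200,190,90,70,4);e=crop(s,310,180,80,70,4)
cv2.imwrite('pics/crop.png',np.vstack([np.hstack([a,b]),np.hstack([cc,e])]))
E
```

```text
t black [321 225  18  20 270] [ 515.9 -201.2   34.6] [ 483.6 -231.6    5.3] [ 548.4 -170.5   62.7]
 top 94 [ 516.12675832 -201.98596883] 53.80430196700039 [17.20221166 69.17045405] [-0.86106055  0.50850244] 2.6081479663252174
t box ((321.86273193359375, 55.581024169921875), (628.8037719726562, 239.43870544433594), 4.925398349761963) 137.33402596910645
s black [326 198  21  26 345] [ 508.1 -189.9   32.6] [ 478.7 -232.3    5. ] [ 545.1 -165.5   57.3]
 top 106 [ 510.51326886 -195.53110173] 52.68749149433925 [20.29038301 71.13210443] [-0.86283609  0.50548381] 2.6116500584619016
s box ((285.2083740234375, 55.87733459472656), (701.36376953125, 239.77978515625), 5.0068278312683105) 137.30440160086727
```

View pics/crop.png

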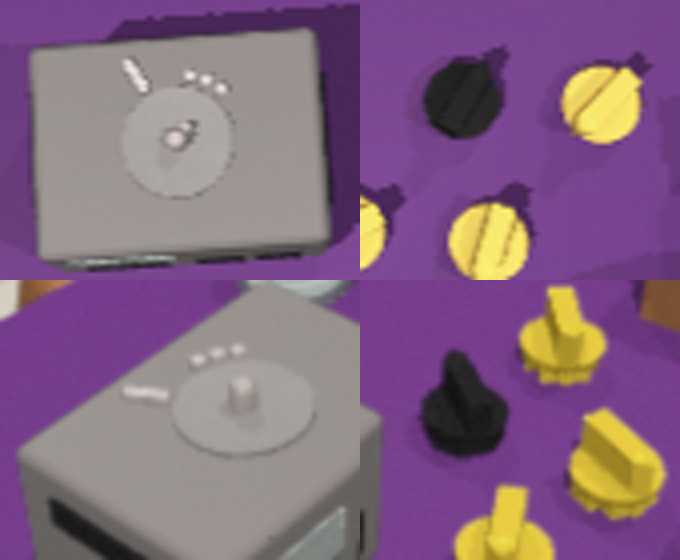

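The crop confirms it: the black knob (top crop, about (462,98)) has a disc and a bar running lower-left to upper-right, probably with its nose at upper right. The shaft tip is at about (176,138) in the crop, the key stub points up-right, and the mark bar and three studs are clear. Next I'll get exact poses.

```bash
python3 - <<'E'
import pickle,cv2,numpy as np
from h import *
t=pickle.load(open('top.pkl','rb'));s=pickle.load(open('side.pkl','rb'))
for n,d in(('t',t),('s',s)):
    print('==',n)
    W=world(d);c=d['color'].astype(int);x,y,z=W[...,0],W[...,1],W[...,2]
    near=(np.hypot(x-516,y+201)<60)&(z>3)&(c.max(2)<75)
    P=W[near]
    disc=P[(P[:,2]>18)&(P[:,2]<30)];top=P[P[:,2]>49]
    (cx,cy),r=cv2.minEnclosingCircle(disc[:,:2].astype(np.float32));print('disc',cx,cy,r,len(disc))
    for a in (-.53,):
        ax=np.array([np.cos(a),np.sin(a)]);pe=np.array([-ax[1],ax[0]])
        q=top[:,:2]-[cx,cy];u=q@ax;v=q@pe;print('u',u.min(),u.max(),'v',v.min(),v.max(), 'meanv',v.mean())
        for lo in range(-45,45,10):
            k=(u>=lo)&(u<lo+10)
            if k.any():print(lo,k.sum(),v[k].min().round(1),v[k].max().round(1))
    g=(z>130)&(z<145)&(x>450)&(x<800)&(y>-110)&(y<220)
    pts=W[g][:,:2].astype(np.float32);(bc),sz,an=cv2.minAreaRect(pts);print('box',bc,sz,an)
    br=g&(c.min(2)>170);k,lab,st,ce=cv2.connectedComponentsWithStats(br.astype(np.uint8))
    for i in range(1,k):
        if st[i,4]>=2:
            zz=142
            print(st[i],ce[i],ray(d,ce[i],zz).round(1))
    sh=(z>148)&(z<165)&(np.hypot(x-560,y-30)<60)
    print('shaft top',sh.sum(),W[sh&(z>155)].mean(0) if (sh&(z>155)).any() else '')
    dp=g&(z>138.8)&(np.hypot(x-bc[0],y-bc[1])<70);print('plate',cv2.minEnclosingCircle(W[dp][:,:2].astype(np.float32)))
E
```

```text
== t
disc 515.6608276367188 -201.7126922607422 32.71553421020508 168
u -32.62669809878841 36.56996268428523 v -8.530875607855947 8.805369199925618 meanv -0.14031084352339757
-35 7 -7.3 8.5
-25 17 -8.2 8.8
-15 12 -7.4 8.4
-5 14 -8.5 5.9
5 14 -7.7 8.1
15 12 -8.5 6.8
25 12 -7.7 7.5
35 1 0.2 0.2
box (545.6140747070312, 74.87516784667969) (179.6396942138672, 239.4763641357422) 4.86700963973999
[236 200   6   8  20] [238.35 203.45] [[600.1 112.7 142. ]]
[251 203   3   2   6] [252.  203.5] [[600.7  67.7 142. ]]
[255 204   3   2   6] [256.  204.5] [[597.5  54.4 142. ]]
[259 206   3   2   4] [259.75 206.75] [[590.2  41.9 142. ]]
shaft top 28 [545.11575066  74.78637549 158.44533592]
plate ((545.4461669921875, 74.94361877441406), 69.87964630126953)
== s
disc 512.5390625 -198.39111328125 33.9760856628418 143
u -29.580820181845862 38.65880836909184 v -9.701366725661973 10.343268134264505 meanv 0.36058014448189324
-35 11 -7.3 8.1
-25 14 -9.0 10.3
-15 15 -9.7 8.2
-5 15 -7.4 9.2
5 13 -9.4 9.8
15 17 -7.8 9.9
25 8 -7.6 7.1
35 2 -3.3 0.9
box (544.2982177734375, 78.65011596679688) (180.96612548828125, 240.2206268310547) 4.4991135597229
[253 207   3   2   6] [254.  207.5] [[597.2  53.  142. ]]
[258 206   2   3   5] [258.6 206.8] [[590.5  42.5 142. ]]
[248 209   3   2   5] [249.  209.6] [[600.1  68.2 142. ]]
[231 217  11   3  21] [236.14285714 217.71428571] [[598.9 113.4 142. ]]
shaft top 40 [544.15406769  78.74765378 157.58312717]
plate ((544.72607421875, 78.44589233398438), 69.63507080078125)
```

Poses (world, mm):
- **Knob:** about (514,-200), nose at -0.53 rad. The long end at +38 confirms the nose side.
- **Box:** yaw about 0.083 rad.
- **Shaft:** about (545,76.5). The mark and stud rays from both views agree to about 1 mm.

I'm starting to move.

>>> play_rows:
  increments:
    - {"travel": [0.886,-0.673,0]}
    - {"travel": [0.886,-0.673,0]}
    - {"travel": [0.886,-0.673,0]}
    - {"travel": [0.886,-0.673,0]}
    - {"travel": [0.886,-0.673,0]}
    - {"travel": [0.886,-0.673,0]}
    - {"travel": [0.886,-0.673,0]}
    - {"travel": [0.886,-0.673,0]}
  claw: 1
  newtons: 30

```text
schema error: expected keys travel, spin
```

>>> play_rows:
  increments:
    - {"travel": [0.886,-0.673,0]}
    - {"travel": [0.886,-0.673,0]}
    - {"travel": [0.886,-0.673,0]}
    - {"travel": [0.886,-0.673,0]}
    - {"travel": [0.886,-0.673,0]}
    - {"travel": [0.886,-0.673,0]}
    - {"travel": [0.886,-0.673,0]}
    - {"travel": [0.886,-0.673,0]}

```text
schema error: expected keys travel, spin
```

>>> play_rows:
  increments:
    - {"travel": [0,0,0.5],"spin": 0.95}
    - {"travel": [0,0,0.6],"spin": 0.95}
    - {"travel": [0,0,0.6],"spin": 0.95}
    - {"travel": [0,0,0.6],"spin": 0.95}
    - {"travel": [0,0,0.6],"spin": 0.95}
    - {"travel": [0,0,0.6],"spin": 0.1}
    - {"travel": [0,0,0.4]}
    - {"travel": [0,0,0]}

```text
schema error: expected keys travel, spin
```

>>> play_rows:
  increments:
    - {"travel": [0.886,-0.673,0],"spin": 0}
    - {"travel": [0.886,-0.673,0],"spin": 0}
    - {"travel": [0.886,-0.673,0],"spin": 0}
    - {"travel": [0.886,-0.673,0],"spin": 0}
    - {"travel": [0.886,-0.673,0],"spin": 0}
    - {"travel": [0.886,-0.673,0],"spin": 0}
    - {"travel": [0.886,-0.673,0],"spin": 0}
    - {"travel": [0.886,-0.673,0],"spin": 0}
  claw: 1
  newtons: 30

```text
time: 1.1
position: [363.2, -419.8, 231.0]
ee_rot: [-0.0, 0.987, 0.159, -0.0]
ft_force: [0.1, 0.0, 0.5]
finger_gap: 1.001
finger_force: 0.0
```

>>> play_rows:
  increments:
    - {"travel": [0.886,-0.673,0],"spin": 0}
    - {"travel": [0.886,-0.673,0],"spin": 0}
    - {"travel": [0.886,-0.673,0],"spin": 0}
    - {"travel": [0.886,-0.673,0],"spin": 0}
    - {"travel": [0.886,-0.673,0],"spin": 0}
    - {"travel": [0.886,-0.673,0],"spin": 0}
    - {"travel": [0.886,-0.673,0],"spin": 0}
    - {"travel": [0.886,-0.673,0],"spin": 0}

```text
time: 2.1
position: [514.4, -200.0, 230.9]
ee_rot: [-0.0, 0.987, 0.159, -0.0]
ft_force: [-0.4, -0.5, -1.3]
finger_gap: 1.0
finger_force: 0.0
```

>>> play_rows:
  increments:
    - {"travel": [0,0,0.5],"spin": 0.95}
    - {"travel": [0,0,0.6],"spin": 0.95}
    - {"travel": [0,0,0.6],"spin": 0.95}
    - {"travel": [0,0,0.6],"spin": 0.95}
    - {"travel": [0,0,0.6],"spin": 0.95}
    - {"travel": [0,0,0.6],"spin": 0.1}
    - {"travel": [0,0,0.4],"spin": 0}
    - {"travel": [0,0,0],"spin": 0}

```text
time: 3.1
position: [513.5, -200.7, 113.4]
ee_rot: [-0.0, 0.965, -0.261, -0.001]
ft_force: [1.4, 0.2, 0.5]
finger_gap: 1.002
finger_force: 0.0
```

>>> play_rows:
  increments:
    - {"travel": [0,0,0.6],"spin": 0}
    - {"travel": [0,0,0.6],"spin": 0}
    - {"travel": [0,0,0.5],"spin": 0}
    - {"travel": [0,0,0.4],"spin": 0}
    - {"travel": [0,0,0.4],"spin": 0}
    - {"travel": [0,0,0.3],"spin": 0}
    - {"travel": [0,0,0],"spin": 0}
    - {"travel": [0,0,0],"spin": 0}

```text
time: 4.1
position: [514.6, -201.1, 30.6]
ee_rot: [0.0, 0.965, -0.261, 0.0]
ft_force: [-0.4, -0.1, -0.0]
finger_gap: 0.998
finger_force: 0.0
```

>>> play_rows:
  increments:
    - {"travel": [0,0,0],"spin": 0}
    - {"travel": [0,0,0],"spin": 0}
    - {"travel": [0,0,0],"spin": 0}
    - {"travel": [0,0,0],"spin": 0}
    - {"travel": [0,0,0],"spin": 0}
    - {"travel": [0,0,0],"spin": 0}
    - {"travel": [0,0,0],"spin": 0}
    - {"travel": [0,0,0],"spin": 0}
  claw: -1
  newtons: 40

```text
time: 5.1
position: [514.5, -201.0, 30.6]
ee_rot: [0.0, 0.965, -0.261, 0.0]
ft_force: [0.2, 0.0, 4.3]
finger_gap: 0.225
finger_force: 39.9
```

```bash
python3 - <<'E'
from station import telemetry, vision
import cv2,numpy as np
s=telemetry.sense();print(s['joint_positions'],s['position'],s['finger_gap'])
a=[cv2.resize(d['color'][y:y+75,x:x+90],None,fx=4,fy=4,interpolation=cv2.INTER_CUBIC) for d,x,y in((vision.get_image('top'),290,195),(vision.get_image('side'),295,165))]
cv2.imwrite('pics/grip.png',np.hstack(a))
E
```

```text
[ 0.3778004   0.531197   -0.10559778  1.98827287  0.09133288  0.62583951
 -1.88596665] [ 514.49605781 -201.03913586   30.56837368] 0.22513900876062032
```

View pics/grip.png

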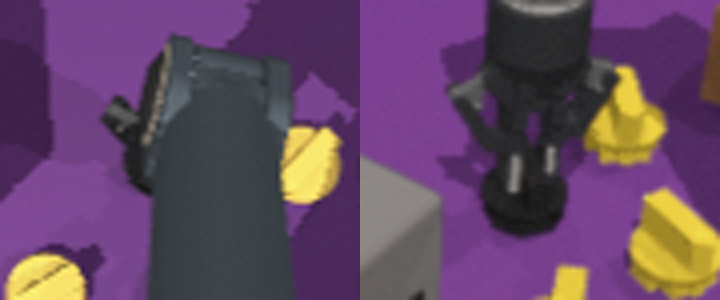

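>>> play_rows:
  increments:
    - {"travel": [0,0,-0.4],"spin": 0}
    - {"travel": [0,0,-0.8],"spin": 0}
    - {"travel": [0,0,-0.9],"spin": 0}
    - {"travel": [0,0,-0.9],"spin": 0}
    - {"travel": [0,0,-0.9],"spin": 0}
    - {"travel": [0,0,-0.9],"spin": 0}
    - {"travel": [0,0,-0.9],"spin": 0}
    - {"travel": [0,0,-0.5],"spin": 0}

```text
time: 6.2
position: [514.3, -200.9, 217.9]
ee_rot: [0.0, 0.965, -0.261, 0.001]
ft_force: [-0.4, -0.0, -0.1]
finger_gap: 0.223
finger_force: 39.3
```

```bash
python3 - <<'E'
import pickle,cv2,numpy as np
from h import *
from station import telemetry, vision
np.set_printoptions(linewidth=200)
print(telemetry.sense()['position'],telemetry.sense()['ft_force'])
for n in('top','side'):
    d=pickle.load(open(n+'.pkl','rb'));W=world(d)
    c=proj(d,[[545,76.5,158.5],[545,76.5,140]]);print(n,c)
    u,v=c.mean(0).round().astype(int)
    print(W[v-9:v+10,u-8:u+9,2].round(0).astype(int))
    print(d['color'][v-9:v+10,u-8:u+9].mean(2).astype(int))
    for a in(-.75,-.5,-.25):
        t=a+.083;print(a,proj(d,[[545+16*np.cos(t),76.5+16*np.sin(t),150]])-[u-8,v-9])
    sh=(W[...,2]>146)&(W[...,2]<153)&(np.hypot(W[...,0]-545,W[...,1]-76.5)<22);q=W[sh];print(q.round(0))
E
```

```text
[ 514.25684135 -200.93427708  217.85270469] [-0.41608144 -0.04117241 -0.09866319]
top [[248.35539943 219.356535  ]
 [248.83081347 220.26135565]]
[[138 137 141 143 137 142 141 139 139 140 134 138 141 140 142 144 139]
 [137 139 140 139 143 137 139 143 138 139 142 142 141 140 140 140 139]
 [139 141 138 138 139 145 139 139 141 139 139 143 138 140 136 140 142]
 [139 141 138 140 140 139 142 141 142 138 140 139 138 142 139 139 140]
 [140 141 140 142 136 138 144 137 139 142 151 142 139 140 142 143 146]
 [143 139 141 142 141 138 143 141 143 143 150 148 141 135 137 140 140]
 [139 141 140 143 141 139 139 153 155 154 146 148 136 140 138 136 142]
 [138 136 143 143 137 141 156 159 155 158 155 145 139 142 141 140 141]
 [138 142 143 139 143 141 159 162 165 162 158 140 142 142 141 138 144]
 [140 138 135 145 141 139 160 159 158 157 157 143 139 143 141 137 139]
 [138 141 145 142 141 140 155 155 160 154 154 139 141 141 137 143 142]
 [146 141 142 140 139 143 136 146 156 149 143 140 138 142 143 143 138]
 [141 141 142 142 141 140 140 144 137 146 143 142 138 147 141 138 141]
 [138 139 141 140 141 139 138 14
[... 4344 characters left out ...]
139 141 149 158 161 162 161 160]
 [162 162 153 149 145 140 141 143 145 144 149 151 155 160 160 160 161]
 [162 162 160 158 152 151 151 150 150 151 151 153 152 159 161 161 160]
 [161 161 161 161 160 159 153 151 152 151 151 150 152 159 161 161 161]
 [161 161 161 160 161 160 155 152 151 151 151 152 154 158 160 161 161]
 [161 162 161 162 162 162 160 156 157 153 154 157 159 160 160 160 161]]
-0.75 [[7.05671209 5.03539192]]
-0.5 [[5.54161187 5.2931148 ]]
-0.25 [[4.14424986 5.77820719]]
[[549.  85. 150.]
 [544.  86. 153.]
 [540.  72. 147.]
 [542.  84. 150.]
 [540.  83. 150.]
 [540.  80. 148.]
 [536.  79. 150.]
 [535.  77. 150.]
 [540.  86. 149.]
 [539.  84. 148.]
 [538.  81. 147.]
 [536.  79. 147.]]
```

>>> play_rows:
  increments:
    - {"travel": [-0.314,-0.709,0],"spin": 0}
    - {"travel": [-0.314,-0.709,0],"spin": 0}
    - {"travel": [-0.314,-0.709,0],"spin": 0}
    - {"travel": [-0.314,-0.709,0],"spin": 0}
    - {"travel": [-0.314,-0.709,0],"spin": 0}
    - {"travel": [-0.314,-0.709,0],"spin": 0}
    - {"travel": [-0.314,-0.709,0],"spin": 0}
    - {"travel": [-0.314,-0.709,0],"spin": 0}

```text
time: 7.2
position: [534.1, -15.3, 215.8]
ee_rot: [0.0, 0.965, -0.261, -0.001]
ft_force: [0.0, 0.2, -1.8]
finger_gap: 0.222
finger_force: 39.3
```

>>> play_rows:
  increments:
    - {"travel": [-0.314,-0.709,0],"spin": 0}
    - {"travel": [-0.314,-0.709,0],"spin": 0}
    - {"travel": [-0.314,-0.709,0],"spin": 0}
    - {"travel": [-0.314,-0.709,0],"spin": 0}
    - {"travel": [0,0,0.2],"spin": -0.5}
    - {"travel": [0,0,0.3],"spin": 0}
    - {"travel": [0,0,0.1],"spin": 0}
    - {"travel": [0,0,0],"spin": 0}

```text
time: 8.2
position: [544.8, 76.0, 197.9]
ee_rot: [0.0, 0.976, -0.219, -0.0]
ft_force: [-0.3, 0.2, -0.8]
finger_gap: 0.226
finger_force: 39.3
```

```bash
python3 - <<'E'
from station import telemetry, vision
import cv2,numpy as np
from h import *
s=telemetry.sense();print(s['joint_positions'],s['position'],s['ft_force'])
t=vision.get_image('top');d=vision.get_image('side')
print(proj(d,[[545,76.5,158.5],[545,76.5,170]]))
cv2.imwrite('pics/above.png',np.hstack([cv2.resize(i['color'][y:y+100,x:x+95],None,fx=4,fy=4,interpolation=cv2.INTER_CUBIC) for i,x,y in((t,200,170),(d,215,160))]))
E
```

```text
[ 0.00970274  0.31565908 -0.27816886  1.85797224  0.10278048  0.98278103
 -2.32520685] [544.79934802  75.99075172 197.87194654] [-0.25533988  0.20635908 -0.77193449]
[[260.32743655 215.41208618]
 [260.08302792 211.89799153]]
```

View pics/above.png

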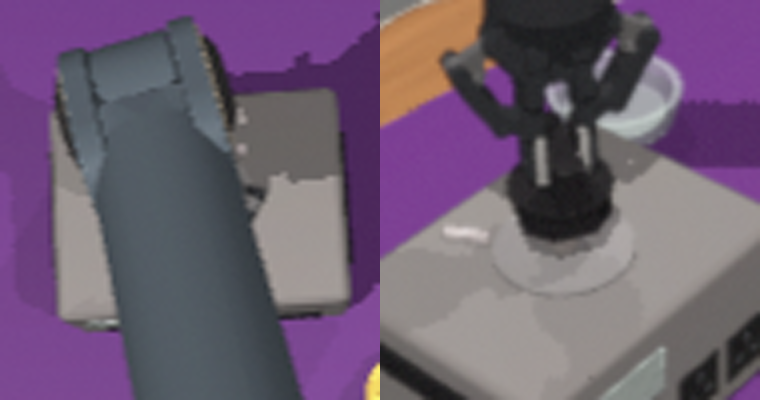

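The side view shows the knob held upright just above the shaft, over the dial centre. I'll lower it gently.

>>> play_rows:
  increments:
    - {"travel": [0,0,0.1],"spin": 0}
    - {"travel": [0,0,0.1],"spin": 0}
    - {"travel": [0,0,0.08],"spin": 0}
    - {"travel": [0,0,0.08],"spin": 0}
    - {"travel": [0,0,0.06],"spin": 0}
    - {"travel": [0,0,0.06],"spin": 0}
    - {"travel": [0,0,0],"spin": 0}
    - {"travel": [0,0,0],"spin": 0}

```text
time: 9.3
position: [545.1, 76.5, 184.0]
ee_rot: [-0.0, 0.976, -0.218, 0.0]
ft_force: [0.4, -0.4, -0.4]
finger_gap: 0.226
finger_force: 39.3
```

>>> play_rows:
  increments:
    - {"travel": [0,0,0.03],"spin": 0}
    - {"travel": [0,0,0.03],"spin": 0}
    - {"travel": [0,0,0.03],"spin": 0}
    - {"travel": [0,0,0.02],"spin": 0}
    - {"travel": [0,0,0.02],"spin": 0}
    - {"travel": [0,0,0],"spin": 0}
    - {"travel": [0,0,0],"spin": 0}
    - {"travel": [0,0,0],"spin": 0}

```text
time: 10.3
position: [545.1, 76.5, 180.1]
ee_rot: [0.0, 0.976, -0.218, 0.0]
ft_force: [-0.4, 0.4, -0.1]
finger_gap: 0.223
finger_force: 39.5
```

>>> play_rows:
  increments:
    - {"travel": [0,0,0.02],"spin": 0}
    - {"travel": [0,0,0.02],"spin": 0}
    - {"travel": [0,0,0.02],"spin": 0}
    - {"travel": [0,0,0],"spin": 0}
    - {"travel": [0,0,0],"spin": 0}
    - {"travel": [0,0,0],"spin": 0}
    - {"travel": [0,0,0],"spin": 0}
    - {"travel": [0,0,0],"spin": 0}

```text
time: 11.3
position: [544.8, 76.2, 178.0]
ee_rot: [0.0, 0.976, -0.219, -0.0]
ft_force: [0.3, -2.2, -1.9]
finger_gap: 0.225
finger_force: 39.2
```

>>> play_rows:
  increments:
    - {"travel": [0,0,0.02],"spin": 0}
    - {"travel": [0,0,0.02],"spin": 0}
    - {"travel": [0,0,0],"spin": 0}
    - {"travel": [0,0,0],"spin": 0}
    - {"travel": [0,0,0],"spin": 0}
    - {"travel": [0,0,0],"spin": 0}
    - {"travel": [0,0,0],"spin": 0}
    - {"travel": [0,0,0],"spin": 0}

```text
time: 12.3
position: [545.0, 76.3, 177.0]
ee_rot: [0.0, 0.976, -0.218, 0.0]
ft_force: [-2.5, -4.1, 2.0]
finger_gap: 0.229
finger_force: 39.7
```

>>> play_rows:
  increments:
    - {"travel": [0,0,0.02],"spin": 0}
    - {"travel": [0,0,0.02],"spin": 0}
    - {"travel": [0,0,0],"spin": 0}
    - {"travel": [0,0,0],"spin": 0}
    - {"travel": [0,0,0],"spin": 0}
    - {"travel": [0,0,0],"spin": 0}
    - {"travel": [0,0,0],"spin": 0}
    - {"travel": [0,0,0],"spin": 0}

```text
time: 13.3
position: [545.0, 76.3, 175.7]
ee_rot: [0.0, 0.976, -0.218, -0.0]
ft_force: [-2.3, -3.6, 1.6]
finger_gap: 0.225
finger_force: 39.7
```

```bash
python3 - <<'E'
from station import telemetry
s=telemetry.sense();print(s['position'],s['ft_force'],s['ft_torque'])
E
```

```text
[545.000799    76.29219687 175.70444393] [-2.29671144 -3.57457435  1.63306914] [-1.1572773   0.56465774 -0.02200392]
```

>>> play_rows:
  increments:
    - {"travel": [0,0.016,0.02],"spin": 0}
    - {"travel": [0,0,0.02],"spin": 0}
    - {"travel": [0,0,0.02],"spin": 0}
    - {"travel": [0,0,0.02],"spin": 0}
    - {"travel": [0,0,0.02],"spin": 0}
    - {"travel": [0,0,0],"spin": 0}
    - {"travel": [0,0,0],"spin": 0}
    - {"travel": [0,0,0],"spin": 0}

```text
time: 14.3
position: [544.8, 76.1, 172.7]
ee_rot: [-0.0, 0.976, -0.218, -0.0]
ft_force: [-2.2, -3.1, 0.9]
finger_gap: 0.226
finger_force: 39.6
```

```bash
python3 - <<'E'
from station import telemetry
s=telemetry.sense();print(s['position'],s['ft_force'],s['ft_torque'])
E
```

```text
[544.83281938  76.14726726 172.70859407] [-2.1548039  -3.10671604  0.85358166] [-0.81222584  0.47968108 -0.05336973]
```

>>> play_rows:
  increments:
    - {"travel": [0,0.01,0.02],"spin": 0}
    - {"travel": [0,0,0.02],"spin": 0}
    - {"travel": [0,0,0.02],"spin": 0}
    - {"travel": [0,0,0.02],"spin": 0}
    - {"travel": [0,0,0],"spin": 0}
    - {"travel": [0,0,0],"spin": 0}
    - {"travel": [0,0,0],"spin": 0}
    - {"travel": [0,0,0],"spin": 0}

```text
time: 15.3
position: [544.8, 76.0, 170.6]
ee_rot: [-0.0, 0.976, -0.218, 0.0]
ft_force: [-3.6, -1.5, 4.6]
finger_gap: 0.225
finger_force: 40.1
```

```bash
python3 - <<'E'
from station import telemetry
s=telemetry.sense();print(s['position'],s['ft_force'],s['ft_torque'])
E
```

```text
[544.75288922  76.04164475 170.59625157] [-3.59817504 -1.45178961  4.59452128] [-0.39834857  0.69662395 -0.07095209]
```

Resting at home height with light contact (4.6 N). Next: turn counter-clockwise towards the mark.

>>> play_rows:
  increments:
    - {"travel": [0,0,0],"spin": 0}
    - {"travel": [0,0,0],"spin": -0.3}
    - {"travel": [0,0,0],"spin": -0.4}
    - {"travel": [0,0,0],"spin": -0.4}
    - {"travel": [0,0,0],"spin": -0.4}
    - {"travel": [0,0,0],"spin": -0.4}
    - {"travel": [0,0,0],"spin": 0}
    - {"travel": [0,0,0],"spin": 0}
  newtons: 60

```text
time: 16.3
position: [544.7, 75.5, 170.6]
ee_rot: [0.0, 0.999, -0.055, -0.0]
ft_force: [-4.4, -2.5, 5.5]
finger_gap: 0.222
finger_force: 60.8
```

```bash
python3 - <<'E'
from station import telemetry
import numpy as np
s=telemetry.sense();q=s['ee_rot'];print(s['position'],s['ft_force'],s['ft_torque'],2*np.arctan2(q[2],q[1]))
E
```

```text
[544.71617757  75.52550973 170.6462591 ] [-4.36696135 -2.5033523   5.5154747 ] [-0.57928798  0.85208451 -0.13777107] -0.10950383901695744
```

>>> play_rows:
  increments:
    - {"travel": [0,0,0],"spin": -0.4}
    - {"travel": [0,0,0],"spin": -0.5}
    - {"travel": [0,0,0],"spin": -0.6}
    - {"travel": [0,0,0],"spin": -0.6}
    - {"travel": [0,0,0],"spin": -0.6}
    - {"travel": [0,0,0],"spin": -0.6}
    - {"travel": [0,0,0],"spin": -0.4}
    - {"travel": [0,0,0],"spin": 0}

```text
time: 17.3
position: [545.5, 75.2, 170.7]
ee_rot: [0.0, 0.964, 0.264, 0.001]
ft_force: [-0.6, -3.8, 4.2]
finger_gap: 0.219
finger_force: 60.6
```

```bash
python3 - <<'E'
from station import telemetry
import numpy as np
s=telemetry.sense();q=s['ee_rot'];print(s['position'],s['ft_force'],s['ft_torque'],2*np.arctan2(q[2],q[1]))
E
```

```text
[545.50605166  75.16588154 170.6635002 ] [-0.61811276 -3.8052714   4.19856156] [-0.7417192   0.27230136 -0.07408642] 0.5352172121410548
```

>>> play_rows:
  increments:
    - {"travel": [0,0,0],"spin": -0.15}
    - {"travel": [0,0,0],"spin": -0.14}
    - {"travel": [0,0,0],"spin": 0}
    - {"travel": [0,0,0],"spin": 0}
    - {"travel": [0,0,0],"spin": 0}
    - {"travel": [0,0,0],"spin": 0}
    - {"travel": [0,0,0],"spin": 0}
    - {"travel": [0,0,0],"spin": 0}

```text
time: 18.3
position: [545.6, 75.2, 170.7]
ee_rot: [0.001, 0.957, 0.289, 0.001]
ft_force: [-0.4, -4.6, 3.4]
finger_gap: 0.218
finger_force: 60.6
```

>>> play_rows:
  increments:
    - {"travel": [0,0,0],"spin": 0}
    - {"travel": [0,0,0],"spin": 0}
    - {"travel": [0,0,0],"spin": 0}
    - {"travel": [0,0,0],"spin": 0}
    - {"travel": [0,0,0],"spin": 0}
    - {"travel": [0,0,0],"spin": 0}
    - {"travel": [0,0,0],"spin": 0}
    - {"travel": [0,0,0],"spin": 0}
  claw: 1

```text
time: 19.3
position: [544.7, 75.8, 170.4]
ee_rot: [0.0, 0.957, 0.29, 0.0]
ft_force: [-0.5, -0.5, -0.3]
finger_gap: 0.999
finger_force: 0.0
```

>>> play_rows:
  increments:
    - {"travel": [0,0,-0.3],"spin": 0}
    - {"travel": [0,0,-0.5],"spin": 0}
    - {"travel": [0,0,-0.9],"spin": 0}
    - {"travel": [0,0,-0.9],"spin": 0}
    - {"travel": [0,0,-0.9],"spin": 0}
    - {"travel": [0,0,-0.9],"spin": 0}
    - {"travel": [0,0,-0.5],"spin": 0}
    - {"travel": [0,0,0],"spin": 0}

```text
time: 20.3
position: [545.2, 76.0, 318.8]
ee_rot: [0.0, 0.957, 0.29, 0.001]
ft_force: [0.3, -0.1, -0.1]
finger_gap: 1.004
finger_force: 0.0
```

>>> play_rows:
  increments:
    - {"travel": [-0.8,0.75,0],"spin": 0}
    - {"travel": [-0.8,0.75,0],"spin": 0}
    - {"travel": [-0.8,0.75,0],"spin": 0}
    - {"travel": [-0.8,0.75,0],"spin": 0}
    - {"travel": [-0.8,0.75,0],"spin": 0}
    - {"travel": [-0.8,0.75,0],"spin": 0}
    - {"travel": [-0.8,0.75,0],"spin": 0}
    - {"travel": [-0.8,0.75,0],"spin": 0}

```text
time: 21.3
position: [483.7, -181.3, 316.1]
ee_rot: [-0.001, 0.957, 0.29, -0.001]
ft_force: [0.4, -0.4, 0.6]
finger_gap: 1.002
finger_force: 0.0
```

```bash
python3 - <<'E'
from station import telemetry, vision
import cv2,numpy as np
from h import *
t=vision.get_image('top');s=vision.get_image('side')
for n,d in(('top',t),('side',s)):
    W=world(d);x,y,z=np.moveaxis(W,-1,0);c=d['color'].max(2)
    m=(np.hypot(x-545,y-76.5)<50)&(z>145)&(z<215)&(c<80)
    P=W[m];top=P[P[:,2]>188];disc=P[(P[:,2]>158)&(P[:,2]<172)]
    w,V=np.linalg.eigh(np.cov(top[:,:2].T));a=V[:,1]*np.sign(V[0,1]);(o,r)=cv2.minEnclosingCircle(disc[:,:2].astype(np.float32))
    u=(top[:,:2]-o)@a
    g=(z>130)&(z<145)&(x>450)&(x<800)&(y>-110)&(y<220);rc=cv2.minAreaRect(W[g][:,:2].astype(np.float32))
    # bright mark axis by ray
    b=(np.hypot(x-599,y-113)<25)&(d['color'].min(2)>165);vv,uu=np.nonzero(b);M=ray(d,np.c_[uu,vv],142)[:,:2].mean(0) if len(uu) else None
    print(n,'topz',np.median(top[:,2]),'discz',np.median(disc[:,2]),'angle',np.arctan2(a[1],a[0]),'extent',u.min(),u.max(),'o',o,r,'box',rc,'mark',M,np.arctan2(M[1]-76.5,M[0]-545))
cv2.imwrite('pics/end.png',np.hstack([cv2.resize(i['color'][y:y+80,x:x+95],None,fx=4,fy=4,interpolation=cv2.INTER_CUBIC) for i,x,y in((t,205,180),(s,215,175))]))
E
```

```text
top topz 193.75329398846446 discz 163.69988406258233 angle 0.5543935637965245 extent -32.30170864216346 34.1760600368246 o (547.5022583007812, 74.37982177734375) 33.46000671386719 box ((545.702880859375, 74.83778381347656), (180.09927368164062, 239.21694946289062), 4.980856418609619) mark [600.65975661 112.76212923] 0.5774264291622738
side topz 193.70871660587284 discz 164.48845460490983 angle 0.5599934261791398 extent -31.63983192167889 34.30059966058298 o (544.9893188476562, 77.71968078613281) 33.460426330566406 box ((543.6025390625, 78.01919555664062), (179.79910278320312, 240.67782592773438), 4.7414469718933105) mark [601.14720271 114.36655348] 0.5933481307486796
```

View pics/end.png

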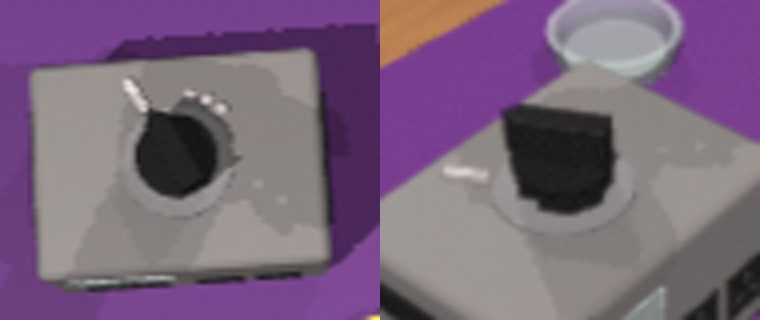

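The end view shows the knob fully home: its top is at 193.7 mm, against 194 expected. The nose, at about (150,115) in the left crop, points at the mark bar at (135,95), within about 0.03 rad. The arm is clear, so I'm handing in.

```bash
python3 -c "
from station import order
print(order.job_done())"
```

```text
the job is handed in; nothing more can be done
None
```

The knob is fully home on the dial with its nose within about 0.03 rad of the long bar mark, and the job was handed in at about 21 s with the arm clear; it slid straight onto the key, so no searching turn was needed.

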